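# Load the router's tool rack from the setting stand, keeping the order

### The job

Four tool holders have been fitted with cutters on the plywood setting stand. Move them all into the black pockets of the router's steel tool rack in the same order from left to right, because the machine's program calls each tool by its pocket number. Keep them upright, and leave each one seated fully home in its pocket.

Things in the scene. Friction and masses are not known exactly. Their poses are not given: they have to be found in the camera images.
- drill: Steel tool holder, standing taper down, with a thin twist drill 7 mm across, tip at z = 74. 0.5 kg, round about its z axis, which points up to the cutter. Origin: on the axis, in the underside of the 49 mm flange (the seating face). Heights from it in mm: flange 0 to 16, neck 36 across 16 to 26, round collet nut 42 across 26 to 50 (grip here, at about 40, from above), cutter above.
- straight_cutter: Steel tool holder, standing taper down, with a straight two-flute router cutter 18 mm across, top at z = 75. Holder, origin and grip as drill. Below the flange of every holder: a taper 32 mm across at z = 0, narrowing to 18 mm at z = -48, then a pull stud 11 mm across down to z = -66; lift 70 mm to draw it out of a hole, 150 mm to carry it over other holders.
- surfacing_cutter: Steel tool holder, standing taper down, with a flat disc-shaped surfacing cutter 38 mm across, top at z = 68. Holder, origin and grip as drill.
- v_cutter: Steel tool holder, standing taper down, with a conical V-groove cutter 28 mm across at its base, point up at z = 74. Holder, origin and grip as drill.
- pocket_1: Leftmost (+y) pocket of the rack, empty: fixed black plastic sleeve, cap 70 x 66 mm, with a round 34 mm hole, chamfered 2 mm, open below. Origin: centre of the hole in its top face, z up. A seated holder's flange lies on this face, its origin within about 1 mm of this one. The taper enters from about 5 mm off.
- pocket_2: Pocket 2 counted from the left of the rack; otherwise like pocket_1.
- pocket_3: Pocket 3 counted from the left of the rack; otherwise like pocket_1.
- pocket_4: Pocket 4 counted from the left of the rack; otherwise like pocket_1.
- stand: Plywood stand that holds the four holders at the start, in any order: 86 x 300 mm, 85 mm high, fixed, with four 34 mm holes in a row at y = +105, +35, -35, -105 mm. Origin: centre of its underside; its +y end is its left. It stands left or right of the rack; both rows run across the table within 0.15 rad of world y.
- rack: The router's tool rack: two steel rails between grey end brackets, 78 x 298 mm, 85 mm high to the tops of its four black sleeves, fixed. The sleeves stand in a row at y = +105, +35, -35, -105 mm. Origin: centre of its underside; its +y end is its left.
There are look-alikes about, which are no part of the job. What is shaped like the v_cutter but red is not meant.

How it is judged (in metres and radians):
At the end, for the whole second after the job is handed in: Each holder stands in a pocket, flange down on the sleeve (axis within 4 mm, height within 3 mm, tilt under 0.06 rad), in the same place from the left as on the stand (it has travelled 0.302 to 0.362 m; a neighbouring pocket would be 70 mm out). All released and at rest (((horizontal distance between drill and pocket_1 below 0.004 m and z of drill in the frame of pocket_1 between -0.003 and 0.003 m) or (horizontal distance between drill and pocket_2 below 0.004 m and z of drill in the frame of pocket_2 between -0.003 and 0.003 m) or (horizontal distance between drill and pocket_3 below 0.004 m and z of drill in the frame of pocket_3 between -0.003 and 0.003 m) or (horizontal distance between drill and pocket_4 below 0.004 m and z of drill in the frame of pocket_4 between -0.003 and 0.003 m)) and distance of drill from where it was at the start of the episode between 0.302 and 0.362 m and angle between each of drill, straight_cutter, surfacing_cutter, v_cutter's own z axis and vertical below 0.06 rad and linear speed of each of drill, straight_cutter, surfacing_cutter, v_cutter below 0.02 m/s and contact force between the fingers and drill below 0.1 N and ((horizontal distance between straight_cutter and pocket_1 below 0.004 m and z of straight_cutter in the frame of pocket_1 between -0.003 and 0.003 m) or (horizontal distance between straight_cutter and pocket_2 below 0.004 m and z of straight_cutter in the frame of pocket_2 between -0.003 and 0.003 m) or (horizontal distance between straight_cutter and pocket_3 below 0.004 m and z of straight_cutter in the frame of pocket_3 between -0.003 and 0.003 m) or (horizontal distance between straight_cutter and pocket_4 below 0.004 m and z of straight_cutter in the frame of pocket_4 between -0.003 and 0.003 m)) and distance of straight_cutter from where it was at the start of the episode between 0.302 and 0.362 m and contact force between the fingers and straight_cutter below 0.1 N and ((horizontal distance between surfacing_cutter and pocket_1 below 0.004 m and z of surfacing_cutter in the frame of pocket_1 between -0.003 and 0.003 m) or (horizontal distance between surfacing_cutter and pocket_2 below 0.004 m and z of surfacing_cutter in the frame of pocket_2 between -0.003 and 0.003 m) or (horizontal distance between surfacing_cutter and pocket_3 below 0.004 m and z of surfacing_cutter in the frame of pocket_3 between -0.003 and 0.003 m) or (horizontal distance between surfacing_cutter and pocket_4 below 0.004 m and z of surfacing_cutter in the frame of pocket_4 between -0.003 and 0.003 m)) and distance of surfacing_cutter from where it was at the start of the episode between 0.302 and 0.362 m and contact force between the fingers and surfacing_cutter below 0.1 N and ((horizontal distance between v_cutter and pocket_1 below 0.004 m and z of v_cutter in the frame of pocket_1 between -0.003 and 0.003 m) or (horizontal distance between v_cutter and pocket_2 below 0.004 m and z of v_cutter in the frame of pocket_2 between -0.003 and 0.003 m) or (horizontal distance between v_cutter and pocket_3 below 0.004 m and z of v_cutter in the frame of pocket_3 between -0.003 and 0.003 m) or (horizontal distance between v_cutter and pocket_4 below 0.004 m and z of v_cutter in the frame of pocket_4 between -0.003 and 0.003 m)) and distance of v_cutter from where it was at the start of the episode between 0.302 and 0.362 m and contact force between the fingers and v_cutter below 0.1 N); the robot touches nothing.
It fails at once if a tool holder is tipped over (leans more than 0.6 rad) (angle between any of drill, straight_cutter, surfacing_cutter, v_cutter's own z axis and vertical above 0.6 rad).
It also fails if it takes over 96 s, if anything falls off the work surface, if the arm or the gripper's body presses on something with over 40 N, if the wrist force passes 120 N, or if a joint passes its speed limit or range.

### The arm

A 6-joint arm with a two-finger parallel gripper is mounted at the origin on a cart in front of the work surface, level with it; the furniture and walls round the work are solid. World frame = base frame: x ahead of the robot, y to its left, z up, the work surface at z = 0. Lengths are in m, angles in degrees, forces in N, time in s.
With the tool pointing down it reaches from about 0.325 to 0.85 m from the base axis. Payload 4.4 kg.
Tool frame: the origin (TCP) lies at the very end of the fingers, on their centre line; the grasp point (between the pads) lies 19 mm behind it; z points along the fingers, y is the line along which they close (so a half turn about z gives the same grasp; the last joint's range is limited). The gripper opens to 94 mm and grips with 3 to 60 N. Pads are 16 mm wide; open, the fingers measure 119 mm over their backs; the gripper's body (75 mm by 177 mm) begins 78 mm behind the grasp point.
Start: joints at [66.492, 11.837, 88.321, -0, 79.842, -8.623], TCP at [0.148, 0.556, 0.205] pointing down, gripper open.
Joint ranges: [-156.59, 156.59], [-49.26, 127.26], [12.9, 141.05], [-63.56, 243.56], [4.71, 150.69], [-161.64, 161.64]. Speed limits (degrees/s): [159.86, 159.86, 180, 180, 180, 180].

### API

Orientations are given as [roll, pitch, yaw] about the fixed x, y, z axes, in that order (R = Rz(yaw) Ry(pitch) Rx(roll)).
In Python, from workcell import telemetry, grab_frame, camera_params, sign_off gives the robot as it stands.
- The arm moves only by the tool apply_moves, never from a script. Its argument "deltas" is a list of rows, each an object of numbers: "tx", "ty", "tz": the shift along the tool's x, y, z in units of 200 mm (1.0 is 200 mm); "rx", "ry", "rz": the turn, a rotation vector about the tool's x, y, z in units of 0.5 rad (1.0 is 0.5 rad); "fingers": the closure, from -1 (fully open) to 1 (shut). A call has 1 to 10 rows; each row shifts and turns the commanded pose from where the row before left it, along the tool's axes as they then stand; what a row does not reach is not made up. A row lasts 1/12 s, in which the tool goes at most 41.7 mm and 7.16 degrees, less where a joint would pass 70% of its speed; a pose out of reach is approached as far as the arm can. A call with a number of a shift or a turn outside -1 to 1 is refused whole. A call with a gripper value outside its range is refused whole. The fingers move at their own pace and stop on an object; "grip_force" is the grip in N (left out, the last holds). Time passes only in rows, so rows that do not move let the fingers close. It gives the time, the measured TCP pose, the force, the opening and the grip force at its end, in the units of the state.
- telemetry.read_state(): the state, without advancing time (a new reading comes with each control period).
- grab_frame(name): name is "scene" or "top" or "wrist"; returns (picture, depth): 384x512x3 uint8, blue, green, red; 384x512 float32, m along the optical axis (not along the pixel's ray), 0 where there is no reading.
- camera_params(name): a dict with "mtx" (3x3 intrinsics, pixels), "camera_from_world" (4x4, takes a point from world to camera coordinates). Camera axes: x right, y down, z forward; pixel columns grow to the right and rows downward; lengths in m; the calibration is good to about 2 mm. The wrist camera is an equidistant fisheye: a pixel r from the principal point sees the ray r / f radians off the axis. A picture is of the moment at which its call begins: read the wrist's pose just before it. camera_params takes no time and is no camera call; for the wrist camera it gives the pose at the moment of the call.
- sign_off(): hands the job in; it is judged then, once.
The state is a dict: "time": time; "joints": joint angles; "qd": joint speeds; "joint_torque": joint torques, N m; "ee_pos": TCP position; "tcp_rot": TCP orientation; "ft_force": force on the tool from outside, world axes, zero at the start; "moment": the same for the moment, N m; "opening": opening from 0.0 (shut) to 1.0 (fully open); "finger_force": force on a finger pad.
Only numpy, scipy, OpenCV 4.12 (cv2) and the standard library are available. Lean on these libraries where they do the work, as an engineer would, in place of code of your own. Each camera call takes 0.05 s, during which the arm holds its last target. There are 200 camera calls.

## Working session

There is one attempt and no reset: what is moved stays moved. The work goes in short steps, Python scripts to look and compute and a tool call to move; the robot and the scene stay as the last step left them, time stands still between calls to the robot, and variables do not carry over. Pictures are saved under pics/ and viewed, at most 14 in all, crops included, and the job is handed in when it is done.

Besides the shell and the picture viewer there is one more tool, called as a command line: name --argument value ..., lists and objects as JSON in quotes. apply_moves: Moves the arm, as the interface text tells. Shifts and turns lie within -1 to 1; 1 stands for 200 mm of shift or 0.5 rad of turn. Its arguments: {"type":"object","properties":{"deltas":{"type":"array","items":{"type":"object","properties":{"tx":{"type":"number","minimum":-1,"maximum":1},"ty":{"type":"number","minimum":-1,"maximum":1},"tz":{"type":"number","minimum":-1,"maximum":1},"rx":{"type":"number","minimum":-1,"maximum":1},"ry":{"type":"number","minimum":-1,"maximum":1},"rz":{"type":"number","minimum":-1,"maximum":1},"fingers":{"type":"number"}}}},"grip_force":{"type":"number"}},"required":["deltas"]}

```bash
mkdir -p pics
cat > h.py <<'E'
import numpy as np, cv2
from workcell import telemetry, grab_frame, camera_params, sign_off
def world(name,u,v,d):
    p=camera_params(name);K=np.array(p["mtx"]);T=np.linalg.inv(np.array(p["camera_from_world"]))
    c=np.array([(u-K[0,2])/K[0,0]*d,(v-K[1,2])/K[1,1]*d,d,1]);return (T@c)[:3]
def cloud(name,d):
    p=camera_params(name);K=np.array(p["mtx"]);T=np.linalg.inv(np.array(p["camera_from_world"]))
    v,u=np.indices(d.shape);c=np.stack([(u-K[0,2])/K[0,0]*d,(v-K[1,2])/K[1,1]*d,d,np.ones_like(d)],-1)
    return (c@T.T)[...,:3]
E
python3 - <<'E'
from h import *
for n in ("top","scene"):
    i,d=grab_frame(n); cv2.imwrite(f"pics/{n}.png",cv2.resize(i,(800,600),interpolation=cv2.INTER_CUBIC)); np.save(n+"_d.npy",d); np.save(n+"_i.npy",i)
    p=camera_params(n);print(n,np.round(p["mtx"],1).tolist(),np.round(np.linalg.inv(p["camera_from_world"]),3).tolist())
s=telemetry.read_state();print(s)
E
```

```text
top [[451.2, 0.0, 252.9], [0.0, 451.2, 200.3], [0.0, 0.0, 1.0]] [[0.009, -0.999, 0.049, 0.489], [-1.0, -0.009, -0.008, -0.01], [0.008, -0.049, -0.999, 1.185], [0.0, 0.0, 0.0, 1.0]]
scene [[480.9, 0.0, 260.5], [0.0, 480.9, 192.7], [0.0, 0.0, 1.0]] [[0.467, -0.562, 0.682, -0.373], [-0.884, -0.277, 0.377, -0.532], [-0.023, -0.779, -0.626, 0.943], [0.0, 0.0, 0.0, 1.0]]
{'time': 0.1, 'joints': array([ 6.64919742e+01,  1.18798810e+01,  8.83933097e+01, -9.58391176e-04,
        7.98420968e+01, -8.62227717e+00]), 'qd': array([ 0.0488006 , -0.08723145, -0.1403701 , -0.07184757, -0.04597597,
        0.09527189]), 'joint_torque': array([ 3.89968932e-05, -3.71865392e+01, -2.82291681e+01,  7.00398884e-02,
        3.11136420e-02, -6.45091882e-05]), 'ee_pos': array([0.14743706, 0.55504451, 0.20442918]), 'tcp_rot': array([-1.79885874e+02, -1.63514927e-02,  1.65114405e+02]), 'ft_force': array([0.05638567, 0.06709558, 1.34084811]), 'moment': array([ 0.05606851, -0.01300446, -0.06200318]), 'finger_force': 0.0, 'opening': 0.99844376245968}
```

View pics/top.png

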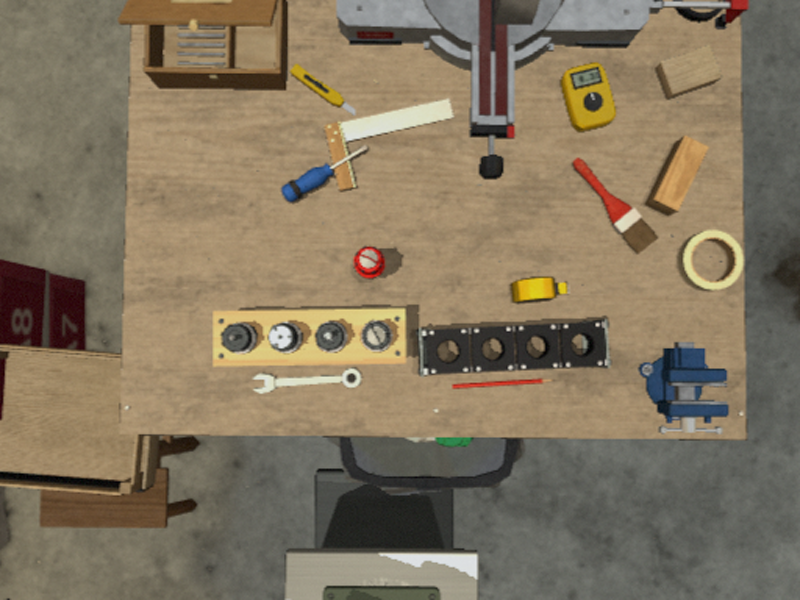

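View pics/scene.png

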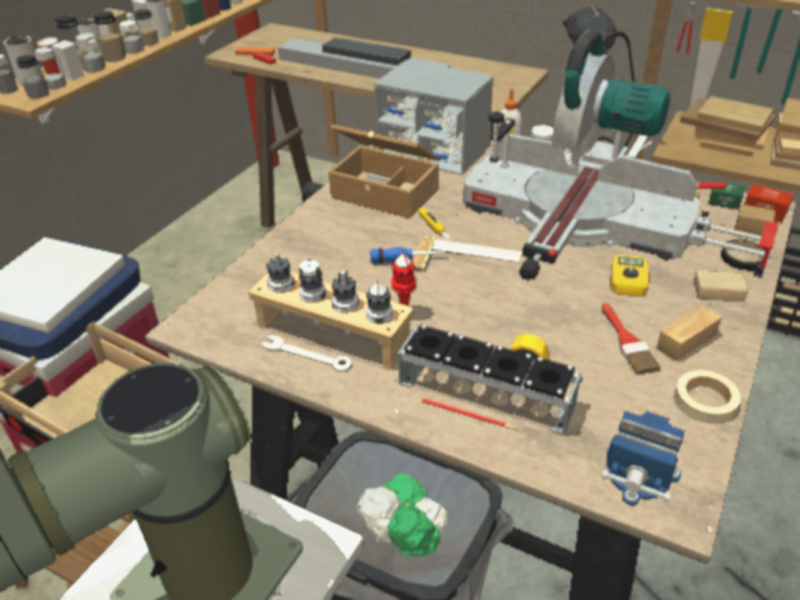

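Run:
```python
from h import *
def rect(P,sel,name):
    q=P[sel][:,:2].astype(np.float32); r=cv2.minAreaRect(q)
    print(name,len(q),"c",np.round(r[0],4),"size",np.round(r[1],4),"ang",round(r[2],2),"z",np.round(np.percentile(P[sel][:,2],[5,50,95]),4))
for n in ("top","scene"):
    d=np.load(n+"_d.npy");im=np.load(n+"_i.npy");P=cloud(n,d);m=(d>0)&(abs(P[...,2]-.085)<.008)
    x,y=P[...,0],P[...,1]; m&=(x>.42)&(x<.6)
    k=np.ones((3,3),np.uint8)
    mm=cv2.morphologyEx(m.astype(np.uint8),cv2.MORPH_OPEN,k)
    c,l,st,_=cv2.connectedComponentsWithStats(mm)
    for i in range(1,c):
        if st[i,4]>300: rect(P,l==i,n+" "+str(st[i].tolist()))
    # table check
    t=(d>0)&(abs(x-.65)<.03)&(abs(y)<.08); print("table z",np.median(P[t][:,2]))
    # holder tops
    h=((d>0)&(P[...,2]>.118)&(P[...,2]<.18)&(x>.4)&(x<.6)&(y>-.1)&(y<.45)).astype(np.uint8)
    c,l,st,_=cv2.connectedComponentsWithStats(h)
    for i in range(1,c):
        if st[i,4]>20:
            q=P[l==i]; z=q[:,2]; nut=q[(z>.125)&(z<.14)]
            print("holder",st[i].tolist(),"all mean",np.round(q[:,:2].mean(0),4),"bbox c",np.round((q.min(0)+q.max(0))/2,4),"maxz",np.round(np.percentile(z,98),4))
a=np.load("top_i.npy")[190:250,130:400];b=np.load("scene_i.npy")[150:270,150:380]
cv2.imwrite("pics/c1.png",np.vstack([cv2.resize(a,(780,174),interpolation=3),cv2.resize(b,(780,407),interpolation=3)]))
```

```text
top [136, 198, 124, 37, 2971] 2971 c [0.5054 0.1162] size [0.0861 0.2992] ang 1.37 z [0.082  0.0855 0.089 ]
top [329, 206, 58, 31, 1297] 1297 c [ 0.4954 -0.2752] size [0.0699 0.1373] ang 3.2 z [0.0814 0.0851 0.0888]
top [301, 209, 29, 30, 633] 633 c [ 0.4895 -0.1702] size [0.0698 0.0668] ang 3.49 z [0.0816 0.0853 0.0886]
top [272, 210, 29, 30, 636] 636 c [ 0.4855 -0.1003] size [0.0698 0.0662] ang 3.66 z [0.0818 0.0853 0.0889]
table z 0.0009313305593154908
holder [141, 207, 20, 19, 274] all mean [0.5028 0.2196] bbox c [0.5026 0.2213 0.1394] maxz 0.1557
holder [171, 207, 19, 18, 266] all mean [0.5043 0.1484] bbox c [0.5044 0.1506 0.1385] maxz 0.1568
holder [201, 206, 19, 19, 263] all mean [0.5061 0.0807] bbox c [0.5062 0.0812 0.1418] maxz 0.1615
holder [231, 206, 19, 18, 255] all mean [0.5077 0.0113] bbox c [0.5079 0.0115 0.1462] maxz 0.1579
scene [159, 175, 105, 42, 1320] 1320 c [0.5015 0.1173] size [0.091  0.3038] ang 1.78 z [0.0803 0.0849 0.0901]
scene [259, 208, 109, 47, 1830] 1830 c [ 0.4894 -0.2046] size [0.0769 0.2779] ang 2.98 z [0.0794 0.0843 0.0873]
table z 7.675513575466919e-05
holder [170, 162, 16, 16, 173] all mean [0.4953 0.2161] bbox c [0.5012 0.2195 0.1392] maxz 0.1542
holder [191, 166, 15, 19, 221] all mean [0.4946 0.1457] bbox c [0.4983 0.1486 0.1375] maxz 0.1549
holder [212, 173, 16, 18, 199] all mean [0.4978 0.077 ] bbox c [0.5027 0.0794 0.1404] maxz 0.1608
holder [234, 180, 16, 18, 197] all mean [0.4972 0.0062] bbox c [0.505  0.0113 0.1392] maxz 0.1566
```

View pics/c1.png

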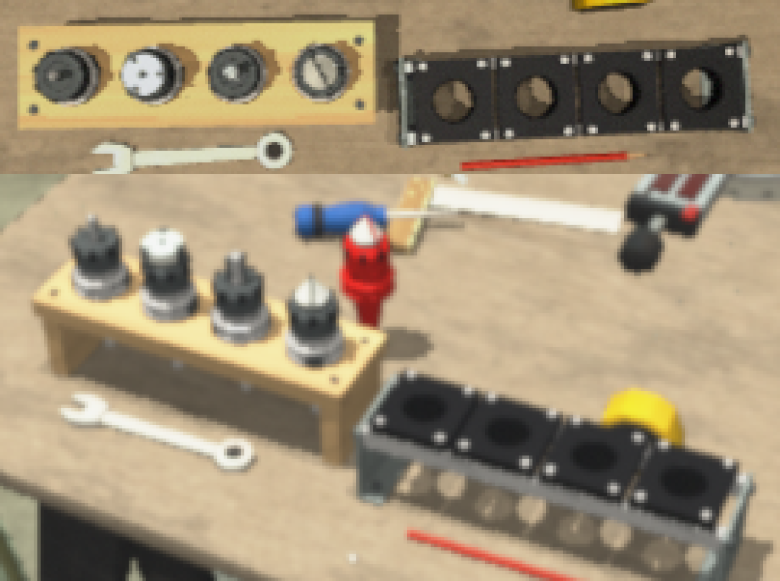

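apply_moves --deltas '[{"rz": 0.245,"tz": -0.02,"fingers": -1},{"rz": 0.245,"tz": -0.02,"fingers": -1},{"rz": 0.245,"tz": -0.02,"fingers": -1},{"rz": 0.245,"tz": -0.02,"fingers": -1},{"rz": 0.245,"tz": -0.02,"fingers": -1},{"rz": 0.245,"tz": -0.02,"fingers": -1},{"rz": 0.245,"tz": -0.02,"fingers": -1},{"rz": 0.245,"tz": -0.02,"fingers": -1},{"rz": 0.245,"tz": -0.02,"fingers": -1},{"rz": 0.245,"tz": -0.02,"fingers": -1}]' --grip_force 30

```text
invalid input at $.deltas[0]: expected keys tx, ty, tz, rx, ry, rz, fingers
```

apply_moves --deltas '[{"tx": 0,"ty": 0,"tz": -0.02,"rx": 0,"ry": 0,"rz": 0.245,"fingers": -1},{"tx": 0,"ty": 0,"tz": -0.02,"rx": 0,"ry": 0,"rz": 0.245,"fingers": -1},{"tx": 0,"ty": 0,"tz": -0.02,"rx": 0,"ry": 0,"rz": 0.245,"fingers": -1},{"tx": 0,"ty": 0,"tz": -0.02,"rx": 0,"ry": 0,"rz": 0.245,"fingers": -1},{"tx": 0,"ty": 0,"tz": -0.02,"rx": 0,"ry": 0,"rz": 0.245,"fingers": -1},{"tx": 0,"ty": 0,"tz": -0.02,"rx": 0,"ry": 0,"rz": 0.245,"fingers": -1},{"tx": 0,"ty": 0,"tz": -0.02,"rx": 0,"ry": 0,"rz": 0.245,"fingers": -1},{"tx": 0,"ty": 0,"tz": -0.02,"rx": 0,"ry": 0,"rz": 0.245,"fingers": -1},{"tx": 0,"ty": 0,"tz": -0.02,"rx": 0,"ry": 0,"rz": 0.245,"fingers": -1},{"tx": 0,"ty": 0,"tz": -0.02,"rx": 0,"ry": 0,"rz": 0.245,"fingers": -1}]' --grip_force 30

```text
time: 0.93
ee_pos: [0.1476, 0.5553, 0.2449]
tcp_rot: [-180.0, 0.1, 94.6]
ft_force: [1.4, -1.1, 0.1]
opening: 1.0
finger_force: 0.0
```

apply_moves --deltas '[{"tx": 0,"ty": 0,"tz": 0,"rx": 0,"ry": 0,"rz": 0.09,"fingers": -1},{"tx": -0.174,"ty": 0.106,"tz": 0,"rx": 0,"ry": 0,"rz": 0,"fingers": -1},{"tx": -0.174,"ty": 0.106,"tz": 0,"rx": 0,"ry": 0,"rz": 0,"fingers": -1},{"tx": -0.174,"ty": 0.106,"tz": 0,"rx": 0,"ry": 0,"rz": 0,"fingers": -1},{"tx": -0.174,"ty": 0.106,"tz": 0,"rx": 0,"ry": 0,"rz": 0,"fingers": -1},{"tx": -0.174,"ty": 0.106,"tz": 0,"rx": 0,"ry": 0,"rz": 0,"fingers": -1},{"tx": -0.174,"ty": 0.106,"tz": 0,"rx": 0,"ry": 0,"rz": 0,"fingers": -1},{"tx": -0.174,"ty": 0.106,"tz": 0,"rx": 0,"ry": 0,"rz": 0,"fingers": -1},{"tx": -0.174,"ty": 0.106,"tz": 0,"rx": 0,"ry": 0,"rz": 0,"fingers": -1},{"tx": -0.174,"ty": 0.106,"tz": 0,"rx": 0,"ry": 0,"rz": 0,"fingers": -1}]'

```text
time: 1.77
ee_pos: [0.3515, 0.2487, 0.2452]
tcp_rot: [-180.0, 0.0, 92.4]
ft_force: [0.8, 0.8, 0.6]
opening: 1.0
finger_force: 0.0
```

apply_moves --deltas '[{"tx": -0.174,"ty": 0.106,"tz": 0,"rx": 0,"ry": 0,"rz": 0,"fingers": -1},{"tx": -0.174,"ty": 0.106,"tz": 0,"rx": 0,"ry": 0,"rz": 0,"fingers": -1},{"tx": -0.174,"ty": 0.106,"tz": 0,"rx": 0,"ry": 0,"rz": 0,"fingers": -1},{"tx": -0.174,"ty": 0.106,"tz": 0,"rx": 0,"ry": 0,"rz": 0,"fingers": -1},{"tx": -0.174,"ty": 0.106,"tz": 0,"rx": 0,"ry": 0,"rz": 0,"fingers": -1},{"tx": -0.174,"ty": 0.106,"tz": 0,"rx": 0,"ry": 0,"rz": 0,"fingers": -1},{"tx": 0,"ty": 0,"tz": 0,"rx": 0,"ry": 0,"rz": 0,"fingers": -1},{"tx": 0,"ty": 0,"tz": 0,"rx": 0,"ry": 0,"rz": 0,"fingers": -1}]'

```text
time: 2.43
ee_pos: [0.4871, 0.0454, 0.2447]
tcp_rot: [-179.9, -0.0, 92.1]
ft_force: [0.1, 0.7, 0.4]
opening: 0.999
finger_force: 0.0
```

Run:
```python
from h import *
p=camera_params("wrist");T=np.array(p["camera_from_world"])
i,d=grab_frame("wrist"); cv2.imwrite("pics/w1.png",cv2.resize(i,(800,600),interpolation=cv2.INTER_CUBIC))
K=np.array(p["mtx"]);print(K.round(1).tolist(),np.linalg.inv(T).round(3).tolist(),telemetry.read_state()["ee_pos"])
np.savez("w1.npz",T=T,K=K,i=i,d=d)
S=[(.5029,.2212),(.5046,.1512),(.5062,.0812),(.5079,.0112)];Q=[(.4855,-.1003),(.4894,-.1702),(.4934,-.24),(.4973,-.3099)]
def proj(X):
    c=T@np.r_[X,1];th=np.arctan2(np.hypot(c[0],c[1]),c[2]);ph=np.arctan2(c[1],c[0]);return K[0,0]*th*np.cos(ph)+K[0,2],K[1,1]*th*np.sin(ph)+K[1,2]
big=cv2.resize(i,(1024,768),interpolation=cv2.INTER_CUBIC)
t=np.linspace(0,2*np.pi,40)
for pts,r,z in((S,.021,.135),(S,.0245,.101),(Q,.017,.085)):
    for a,b in pts:
        c=np.array([proj([a+r*np.cos(k),b+r*np.sin(k),z]) for k in t])
        cv2.polylines(big,[np.int32((c*2+.5)*8)],True,(0,255,0),1,cv2.LINE_AA,3)
cv2.imwrite("pics/w1o.png",cv2.resize(big,(800,600),interpolation=cv2.INTER_AREA))
```

```text
[[297.3, 0.0, 256.4], [0.0, 297.3, 191.1], [0.0, 0.0, 1.0]] [[0.999, 0.036, 0.008, 0.484], [0.037, -0.961, -0.275, 0.125], [-0.002, 0.275, -0.961, 0.425], [0.0, 0.0, 0.0, 1.0]] [0.48644652 0.04677611 0.24472027]
```

View pics/w1o.png

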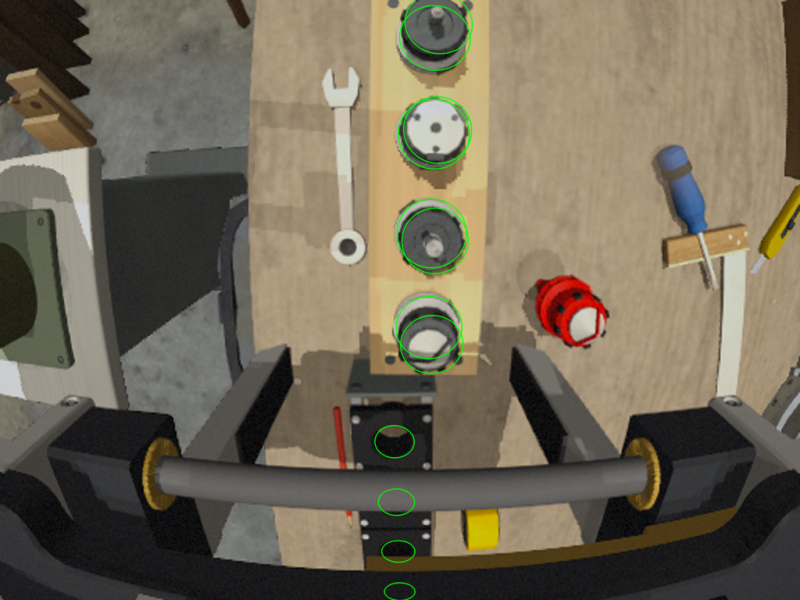

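apply_moves --deltas '[{"tx": -0.09,"ty": 0.048,"tz": 0,"rx": 0,"ry": 0,"rz": 0,"fingers": -1},{"tx": -0.089,"ty": 0.048,"tz": 0,"rx": 0,"ry": 0,"rz": 0,"fingers": -1},{"tx": 0,"ty": 0,"tz": 0.12,"rx": 0,"ry": 0,"rz": 0,"fingers": -1},{"tx": 0,"ty": 0,"tz": 0.12,"rx": 0,"ry": 0,"rz": 0,"fingers": -1},{"tx": 0,"ty": 0,"tz": 0.12,"rx": 0,"ry": 0,"rz": 0,"fingers": -1},{"tx": 0,"ty": 0,"tz": 0.12,"rx": 0,"ry": 0,"rz": 0,"fingers": -1},{"tx": 0,"ty": 0,"tz": 0.12,"rx": 0,"ry": 0,"rz": 0,"fingers": -1},{"tx": 0,"ty": 0,"tz": 0.095,"rx": 0,"ry": 0,"rz": 0,"fingers": -1},{"tx": 0,"ty": 0,"tz": 0,"rx": 0,"ry": 0,"rz": 0,"fingers": -1}]'

```text
time: 3.23
ee_pos: [0.5027, 0.0146, 0.1021]
tcp_rot: [-179.5, -0.1, 92.5]
ft_force: [-0.6, 0.3, -0.7]
opening: 1.001
finger_force: 0.0
```

apply_moves --deltas '[{"tx": 0,"ty": 0,"tz": 0,"rx": 0,"ry": 0,"rz": 0,"fingers": -1},{"tx": 0,"ty": 0,"tz": 0,"rx": 0,"ry": 0,"rz": 0,"fingers": -1},{"tx": 0,"ty": 0,"tz": 0,"rx": 0,"ry": 0,"rz": 0,"fingers": -1}]'

```text
time: 3.48
ee_pos: [0.5089, 0.0126, 0.1084]
tcp_rot: [179.8, 0.0, 92.4]
ft_force: [0.8, -0.9, 0.8]
opening: 0.999
finger_force: 0.0
```

apply_moves --deltas '[{"tx": 0,"ty": 0,"tz": 0,"rx": 0,"ry": 0,"rz": 0,"fingers": -1}]'

```text
time: 3.57
ee_pos: [0.5088, 0.0123, 0.1083]
tcp_rot: [179.8, 0.0, 92.4]
ft_force: [0.6, -0.5, -0.7]
opening: 1.0
finger_force: 0.0
```

apply_moves --deltas '[{"tx": -0.006,"ty": -0.004,"tz": 0.01,"rx": 0,"ry": 0,"rz": 0,"fingers": -1},{"tx": 0,"ty": 0,"tz": 0,"rx": 0,"ry": 0,"rz": 0,"fingers": 1},{"tx": 0,"ty": 0,"tz": 0,"rx": 0,"ry": 0,"rz": 0,"fingers": 1},{"tx": 0,"ty": 0,"tz": 0,"rx": 0,"ry": 0,"rz": 0,"fingers": 1},{"tx": 0,"ty": 0,"tz": 0,"rx": 0,"ry": 0,"rz": 0,"fingers": 1},{"tx": 0,"ty": 0,"tz": 0,"rx": 0,"ry": 0,"rz": 0,"fingers": 1},{"tx": 0,"ty": 0,"tz": 0,"rx": 0,"ry": 0,"rz": 0,"fingers": 1},{"tx": 0,"ty": 0,"tz": 0,"rx": 0,"ry": 0,"rz": 0,"fingers": 1}]' --grip_force 40

```text
time: 4.23
ee_pos: [0.5067, 0.011, 0.1044]
tcp_rot: [-180.0, -0.0, 92.3]
ft_force: [-0.6, -0.6, -0.1]
opening: 0.542
finger_force: 0.0
```

apply_moves --deltas '[{"tx": 0,"ty": 0,"tz": 0,"rx": 0,"ry": 0,"rz": 0,"fingers": 1},{"tx": 0,"ty": 0,"tz": 0,"rx": 0,"ry": 0,"rz": 0,"fingers": 1},{"tx": 0,"ty": 0,"tz": 0,"rx": 0,"ry": 0,"rz": 0,"fingers": 1},{"tx": 0,"ty": 0,"tz": 0,"rx": 0,"ry": 0,"rz": 0,"fingers": 1},{"tx": 0,"ty": 0,"tz": 0,"rx": 0,"ry": 0,"rz": 0,"fingers": 1}]'

```text
time: 4.65
ee_pos: [0.5068, 0.0109, 0.1044]
tcp_rot: [180.0, 0.0, 92.3]
ft_force: [1.0, -0.5, -0.2]
opening: 0.443
finger_force: 40.0
```

apply_moves --deltas '[{"tx": 0,"ty": 0,"tz": -0.05,"rx": 0,"ry": 0,"rz": 0,"fingers": 1},{"tx": 0,"ty": 0,"tz": -0.1,"rx": 0,"ry": 0,"rz": 0,"fingers": 1},{"tx": 0,"ty": 0,"tz": -0.1,"rx": 0,"ry": 0,"rz": 0,"fingers": 1},{"tx": 0,"ty": 0,"tz": -0.1,"rx": 0,"ry": 0,"rz": 0,"fingers": 1},{"tx": 0,"ty": 0,"tz": -0.1,"rx": 0,"ry": 0,"rz": 0,"fingers": 1},{"tx": 0,"ty": 0,"tz": -0.05,"rx": 0,"ry": 0,"rz": 0,"fingers": 1},{"tx": 0,"ty": 0,"tz": 0,"rx": 0,"ry": 0,"rz": 0,"fingers": 1},{"tx": 0,"ty": 0,"tz": 0,"rx": 0,"ry": 0,"rz": 0,"fingers": 1},{"tx": 0,"ty": 0,"tz": 0,"rx": 0,"ry": 0,"rz": 0,"fingers": 1},{"tx": 0,"ty": 0,"tz": 0,"rx": 0,"ry": 0,"rz": 0,"fingers": 1}]'

```text
time: 5.48
ee_pos: [0.5053, 0.0112, 0.2025]
tcp_rot: [-179.8, -0.0, 92.3]
ft_force: [-0.3, -0.3, -5.0]
opening: 0.439
finger_force: 40.0
```

apply_moves --deltas '[{"tx": -0.08,"ty": -0.005,"tz": 0,"rx": 0,"ry": 0,"rz": 0,"fingers": 1},{"tx": -0.18,"ty": -0.012,"tz": 0,"rx": 0,"ry": 0,"rz": 0,"fingers": 1},{"tx": -0.18,"ty": -0.012,"tz": 0,"rx": 0,"ry": 0,"rz": 0,"fingers": 1},{"tx": -0.18,"ty": -0.012,"tz": 0,"rx": 0,"ry": 0,"rz": 0,"fingers": 1},{"tx": -0.18,"ty": -0.012,"tz": 0,"rx": 0,"ry": 0,"rz": 0,"fingers": 1},{"tx": -0.18,"ty": -0.012,"tz": 0,"rx": 0,"ry": 0,"rz": 0,"fingers": 1},{"tx": -0.18,"ty": -0.012,"tz": 0,"rx": 0,"ry": 0,"rz": 0,"fingers": 1},{"tx": -0.18,"ty": -0.012,"tz": 0,"rx": 0,"ry": 0,"rz": 0,"fingers": 1},{"tx": -0.18,"ty": -0.012,"tz": 0,"rx": 0,"ry": 0,"rz": 0,"fingers": 1},{"tx": -0.08,"ty": -0.005,"tz": 0,"rx": 0,"ry": 0,"rz": 0,"fingers": 1}]'

```text
time: 6.32
ee_pos: [0.4974, -0.314, 0.2028]
tcp_rot: [-179.9, 0.1, 92.2]
ft_force: [0.4, -0.0, -5.3]
opening: 0.436
finger_force: 40.0
```

apply_moves --deltas '[{"tx": 0,"ty": 0,"tz": 0,"rx": 0,"ry": 0,"rz": 0,"fingers": 1},{"tx": 0,"ty": 0,"tz": 0,"rx": 0,"ry": 0,"rz": 0,"fingers": 1},{"tx": 0,"ty": 0,"tz": 0,"rx": 0,"ry": 0,"rz": 0,"fingers": 1},{"tx": 0,"ty": 0,"tz": 0,"rx": 0,"ry": 0,"rz": 0,"fingers": 1}]'

```text
time: 6.65
ee_pos: [0.4986, -0.3078, 0.2037]
tcp_rot: [-179.9, -0.1, 92.4]
ft_force: [0.3, -0.1, -5.9]
opening: 0.441
finger_force: 40.0
```

Run:
```python
from h import *
p=camera_params("wrist");T=np.array(p["camera_from_world"]);K=np.array(p["mtx"])
i,d=grab_frame("wrist"); print(telemetry.read_state()["ee_pos"])
np.savez("w2.npz",T=T,K=K,i=i,d=d)
Q=[(.4855,-.1003),(.4894,-.1702),(.4934,-.24),(.4973,-.3099)]
def proj(X):
    c=T@np.r_[X,1];th=np.arctan2(np.hypot(c[0],c[1]),c[2]);ph=np.arctan2(c[1],c[0]);return K[0,0]*th*np.cos(ph)+K[0,2],K[1,1]*th*np.sin(ph)+K[1,2]
big=cv2.resize(i,(2048,1536),interpolation=cv2.INTER_CUBIC)
t=np.linspace(0,2*np.pi,40)
for a,b in Q:
        c=np.array([proj([a+.017*np.cos(k),b+.017*np.sin(k),.085]) for k in t])
        cv2.polylines(big,[np.int32((c*4+1.5)*8)],True,(0,255,0),1,cv2.LINE_AA,3)
cv2.imwrite("pics/w2o.png",big[0:1040,550:1500:][::1,::1] if 0 else cv2.resize(big[0:1040,500:1550],(606,600),interpolation=cv2.INTER_AREA))
```

```text
[ 0.4987574  -0.30790241  0.20403577]
```

View pics/w2o.png

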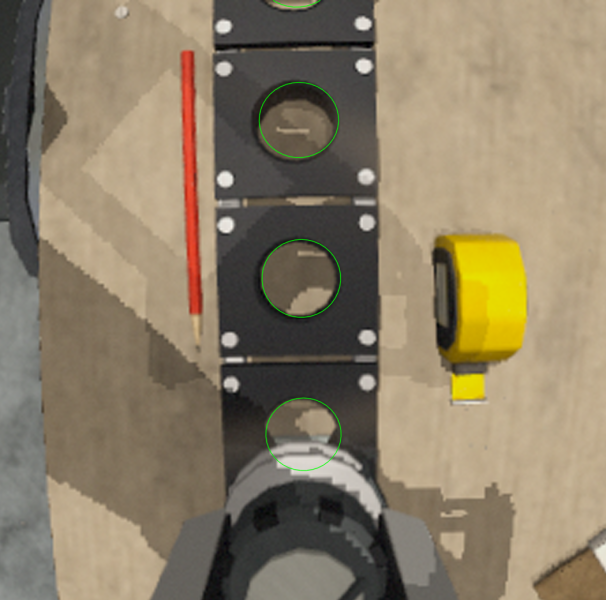

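apply_moves --deltas '[{"tx": -0.0095,"ty": -0.0075,"tz": 0,"rx": 0,"ry": 0,"rz": 0,"fingers": 1},{"tx": 0,"ty": 0,"tz": 0.05,"rx": 0,"ry": 0,"rz": 0,"fingers": 1},{"tx": 0,"ty": 0,"tz": 0.1,"rx": 0,"ry": 0,"rz": 0,"fingers": 1},{"tx": 0,"ty": 0,"tz": 0.1,"rx": 0,"ry": 0,"rz": 0,"fingers": 1},{"tx": 0,"ty": 0,"tz": 0.08,"rx": 0,"ry": 0,"rz": 0,"fingers": 1},{"tx": 0,"ty": 0,"tz": 0.07,"rx": 0,"ry": 0,"rz": 0,"fingers": 1},{"tx": 0,"ty": 0,"tz": 0.05,"rx": 0,"ry": 0,"rz": 0,"fingers": 1},{"tx": 0,"ty": 0,"tz": 0.02,"rx": 0,"ry": 0,"rz": 0,"fingers": 1},{"tx": 0,"ty": 0,"tz": 0,"rx": 0,"ry": 0,"rz": 0,"fingers": 1},{"tx": 0,"ty": 0,"tz": 0,"rx": 0,"ry": 0,"rz": 0,"fingers": 1}]'

```text
time: 7.53
ee_pos: [0.4976, -0.3117, 0.1109]
tcp_rot: [180.0, 0.0, 92.4]
ft_force: [0.0, 0.4, -5.3]
opening: 0.443
finger_force: 40.0
```

apply_moves --deltas '[{"tx": 0.003,"ty": 0,"tz": 0.015,"rx": 0,"ry": 0,"rz": 0,"fingers": 1},{"tx": 0,"ty": 0,"tz": 0.012,"rx": 0,"ry": 0,"rz": 0,"fingers": 1},{"tx": 0,"ty": 0,"tz": 0,"rx": 0,"ry": 0,"rz": 0,"fingers": 1},{"tx": 0,"ty": 0,"tz": 0,"rx": 0,"ry": 0,"rz": 0,"fingers": 1},{"tx": 0,"ty": 0,"tz": 0,"rx": 0,"ry": 0,"rz": 0,"fingers": 1}]'

```text
time: 7.95
ee_pos: [0.4975, -0.3112, 0.1054]
tcp_rot: [180.0, 0.0, 92.3]
ft_force: [-0.7, 0.0, -5.2]
opening: 0.438
finger_force: 40.0
```

apply_moves --deltas '[{"tx": 0,"ty": 0,"tz": 0.006,"rx": 0,"ry": 0,"rz": 0,"fingers": 1},{"tx": 0,"ty": 0,"tz": 0,"rx": 0,"ry": 0,"rz": 0,"fingers": 1},{"tx": 0,"ty": 0,"tz": 0,"rx": 0,"ry": 0,"rz": 0,"fingers": 1}]'

```text
time: 8.2
ee_pos: [0.4977, -0.3114, 0.1045]
tcp_rot: [179.9, 0.1, 92.3]
ft_force: [-0.4, -0.4, -2.1]
opening: 0.44
finger_force: 40.0
```

apply_moves --deltas '[{"tx": 0,"ty": 0,"tz": 0,"rx": 0,"ry": 0,"rz": 0,"fingers": -1},{"tx": 0,"ty": 0,"tz": 0,"rx": 0,"ry": 0,"rz": 0,"fingers": -1},{"tx": 0,"ty": 0,"tz": 0,"rx": 0,"ry": 0,"rz": 0,"fingers": -1},{"tx": 0,"ty": 0,"tz": 0,"rx": 0,"ry": 0,"rz": 0,"fingers": -1},{"tx": 0,"ty": 0,"tz": 0,"rx": 0,"ry": 0,"rz": 0,"fingers": -1},{"tx": 0,"ty": 0,"tz": 0,"rx": 0,"ry": 0,"rz": 0,"fingers": -1}]'

```text
time: 8.7
ee_pos: [0.4974, -0.3111, 0.104]
tcp_rot: [180.0, 0.0, 92.3]
ft_force: [0.2, -0.3, 0.8]
opening: 0.83
finger_force: 0.0
```

apply_moves --deltas '[{"tx": 0,"ty": 0,"tz": -0.05,"rx": 0,"ry": 0,"rz": 0,"fingers": -1},{"tx": 0,"ty": 0,"tz": -0.15,"rx": 0,"ry": 0,"rz": 0,"fingers": -1},{"tx": 0,"ty": 0,"tz": -0.15,"rx": 0,"ry": 0,"rz": 0,"fingers": -1},{"tx": 0,"ty": 0,"tz": -0.15,"rx": 0,"ry": 0,"rz": 0,"fingers": -1},{"tx": 0,"ty": 0,"tz": 0,"rx": 0,"ry": 0,"rz": 0,"fingers": -1},{"tx": 0.178,"ty": 0.0111,"tz": 0,"rx": 0,"ry": 0,"rz": 0,"fingers": -1},{"tx": 0.178,"ty": 0.0111,"tz": 0,"rx": 0,"ry": 0,"rz": 0,"fingers": -1},{"tx": 0.178,"ty": 0.0111,"tz": 0,"rx": 0,"ry": 0,"rz": 0,"fingers": -1},{"tx": 0.178,"ty": 0.0111,"tz": 0,"rx": 0,"ry": 0,"rz": 0,"fingers": -1},{"tx": 0.178,"ty": 0.0111,"tz": 0,"rx": 0,"ry": 0,"rz": 0,"fingers": -1}]'

```text
time: 9.53
ee_pos: [0.5007, -0.1312, 0.2041]
tcp_rot: [180.0, 0.0, 92.3]
ft_force: [0.2, -0.3, -0.1]
opening: 1.001
finger_force: 0.0
```

apply_moves --deltas '[{"tx": 0.178,"ty": 0.0111,"tz": 0,"rx": 0,"ry": 0,"rz": 0,"fingers": -1},{"tx": 0.178,"ty": 0.0111,"tz": 0,"rx": 0,"ry": 0,"rz": 0,"fingers": -1},{"tx": 0.178,"ty": 0.0111,"tz": 0,"rx": 0,"ry": 0,"rz": 0,"fingers": -1},{"tx": 0.178,"ty": 0.0111,"tz": 0,"rx": 0,"ry": 0,"rz": 0,"fingers": -1},{"tx": 0.178,"ty": 0.0111,"tz": 0,"rx": 0,"ry": 0,"rz": 0,"fingers": -1},{"tx": 0.178,"ty": 0.0111,"tz": 0,"rx": 0,"ry": 0,"rz": 0,"fingers": -1},{"tx": 0,"ty": 0,"tz": 0,"rx": 0,"ry": 0,"rz": 0,"fingers": -1},{"tx": 0,"ty": 0,"tz": 0,"rx": 0,"ry": 0,"rz": 0,"fingers": -1},{"tx": 0,"ty": 0,"tz": 0,"rx": 0,"ry": 0,"rz": 0,"fingers": -1},{"tx": 0,"ty": 0,"tz": 0,"rx": 0,"ry": 0,"rz": 0,"fingers": -1}]'

```text
time: 10.37
ee_pos: [0.5056, 0.0801, 0.2039]
tcp_rot: [-180.0, 0.0, 92.3]
ft_force: [-0.5, -0.2, -0.6]
opening: 1.001
finger_force: 0.0
```

```bash
cat > chk.py <<'E'
from h import *
n="top";i,d=grab_frame(n);P=cloud(n,d);x,y=P[...,0],P[...,1]
h=((d>0)&(P[...,2]>.118)&(P[...,2]<.18)&(x>.4)&(x<.6)&(y>-.45)&(y<.45)).astype(np.uint8)
c,l,st,_=cv2.connectedComponentsWithStats(h)
for k in range(1,c):
    if st[k,4]>20: q=P[l==k];print(st[k].tolist(),"bbox c",np.round((q.min(0)+q.max(0))/2,4),"maxz",np.round(np.percentile(q[:,2],98),4))
print(telemetry.read_state()["ee_pos"])
E
python3 chk.py
```

```text
[368, 211, 20, 18, 280] bbox c [ 0.4991 -0.3101  0.14  ] maxz 0.1574
[0.50569494 0.07994963 0.2038752 ]
```

apply_moves --deltas '[{"tx": 0.006,"ty": 0.003,"tz": 0.05,"rx": 0,"ry": 0,"rz": 0,"fingers": -1},{"tx": 0,"ty": 0,"tz": 0.1,"rx": 0,"ry": 0,"rz": 0,"fingers": -1},{"tx": 0,"ty": 0,"tz": 0.1,"rx": 0,"ry": 0,"rz": 0,"fingers": -1},{"tx": 0,"ty": 0,"tz": 0.1,"rx": 0,"ry": 0,"rz": 0,"fingers": -1},{"tx": 0,"ty": 0,"tz": 0.1,"rx": 0,"ry": 0,"rz": 0,"fingers": -1},{"tx": 0,"ty": 0,"tz": 0.045,"rx": 0,"ry": 0,"rz": 0,"fingers": -1},{"tx": 0,"ty": 0,"tz": 0,"rx": 0,"ry": 0,"rz": 0,"fingers": -1},{"tx": 0,"ty": 0,"tz": 0,"rx": 0,"ry": 0,"rz": 0,"fingers": -1},{"tx": 0,"ty": 0,"tz": 0,"rx": 0,"ry": 0,"rz": 0,"fingers": 1},{"tx": 0,"ty": 0,"tz": 0,"rx": 0,"ry": 0,"rz": 0,"fingers": 1}]'

```text
time: 11.25
ee_pos: [0.5075, 0.0824, 0.1064]
tcp_rot: [179.8, 0.0, 92.3]
ft_force: [-0.7, -0.3, -0.3]
opening: 0.89
finger_force: 0.0
```

apply_moves --deltas '[{"tx": 0,"ty": 0,"tz": 0,"rx": 0,"ry": 0,"rz": 0,"fingers": 1},{"tx": 0,"ty": 0,"tz": 0,"rx": 0,"ry": 0,"rz": 0,"fingers": 1},{"tx": 0,"ty": 0,"tz": 0,"rx": 0,"ry": 0,"rz": 0,"fingers": 1},{"tx": 0,"ty": 0,"tz": 0,"rx": 0,"ry": 0,"rz": 0,"fingers": 1},{"tx": 0,"ty": 0,"tz": 0,"rx": 0,"ry": 0,"rz": 0,"fingers": 1},{"tx": 0,"ty": 0,"tz": 0,"rx": 0,"ry": 0,"rz": 0,"fingers": 1},{"tx": 0,"ty": 0,"tz": 0,"rx": 0,"ry": 0,"rz": 0,"fingers": 1},{"tx": 0,"ty": 0,"tz": 0,"rx": 0,"ry": 0,"rz": 0,"fingers": 1},{"tx": 0,"ty": 0,"tz": 0,"rx": 0,"ry": 0,"rz": 0,"fingers": 1}]'

```text
time: 12.0
ee_pos: [0.5056, 0.0825, 0.1048]
tcp_rot: [-179.9, -0.0, 92.4]
ft_force: [-2.9, -0.9, 2.3]
opening: 0.442
finger_force: 40.0
```

apply_moves --deltas '[{"tx": 0,"ty": 0,"tz": -0.05,"rx": 0,"ry": 0,"rz": 0,"fingers": 1},{"tx": 0,"ty": 0,"tz": -0.1,"rx": 0,"ry": 0,"rz": 0,"fingers": 1},{"tx": 0,"ty": 0,"tz": -0.1,"rx": 0,"ry": 0,"rz": 0,"fingers": 1},{"tx": 0,"ty": 0,"tz": -0.1,"rx": 0,"ry": 0,"rz": 0,"fingers": 1},{"tx": 0,"ty": 0,"tz": -0.1,"rx": 0,"ry": 0,"rz": 0,"fingers": 1},{"tx": 0,"ty": 0,"tz": -0.05,"rx": 0,"ry": 0,"rz": 0,"fingers": 1},{"tx": 0,"ty": 0,"tz": 0,"rx": 0,"ry": 0,"rz": 0,"fingers": 1},{"tx": 0,"ty": 0,"tz": 0,"rx": 0,"ry": 0,"rz": 0,"fingers": 1}]'

```text
time: 12.67
ee_pos: [0.5061, 0.0825, 0.2046]
tcp_rot: [180.0, 0.0, 92.3]
ft_force: [0.3, -0.4, -5.1]
opening: 0.442
finger_force: 40.0
```

apply_moves --deltas '[{"tx": -0.08,"ty": -0.0125,"tz": 0,"rx": 0,"ry": 0,"rz": 0,"fingers": 1},{"tx": -0.18,"ty": -0.0125,"tz": 0,"rx": 0,"ry": 0,"rz": 0,"fingers": 1},{"tx": -0.18,"ty": -0.0125,"tz": 0,"rx": 0,"ry": 0,"rz": 0,"fingers": 1},{"tx": -0.18,"ty": -0.0125,"tz": 0,"rx": 0,"ry": 0,"rz": 0,"fingers": 1},{"tx": -0.18,"ty": -0.0125,"tz": 0,"rx": 0,"ry": 0,"rz": 0,"fingers": 1},{"tx": -0.18,"ty": -0.0125,"tz": 0,"rx": 0,"ry": 0,"rz": 0,"fingers": 1},{"tx": -0.18,"ty": -0.0125,"tz": 0,"rx": 0,"ry": 0,"rz": 0,"fingers": 1},{"tx": -0.18,"ty": -0.0125,"tz": 0,"rx": 0,"ry": 0,"rz": 0,"fingers": 1},{"tx": -0.18,"ty": -0.0125,"tz": 0,"rx": 0,"ry": 0,"rz": 0,"fingers": 1},{"tx": -0.08,"ty": -0.0125,"tz": 0,"rx": 0,"ry": 0,"rz": 0,"fingers": 1}]'

```text
time: 13.5
ee_pos: [0.4928, -0.2422, 0.2024]
tcp_rot: [-179.8, 0.0, 92.2]
ft_force: [0.1, -0.4, -3.9]
opening: 0.445
finger_force: 40.0
```

apply_moves --deltas '[{"tx": 0,"ty": 0,"tz": 0,"rx": 0,"ry": 0,"rz": 0,"fingers": 1},{"tx": 0,"ty": 0,"tz": 0,"rx": 0,"ry": 0,"rz": 0,"fingers": 1},{"tx": 0,"ty": 0,"tz": 0,"rx": 0,"ry": 0,"rz": 0,"fingers": 1},{"tx": 0,"ty": 0,"tz": 0,"rx": 0,"ry": 0,"rz": 0,"fingers": 1},{"tx": 0,"ty": 0,"tz": 0,"rx": 0,"ry": 0,"rz": 0,"fingers": 1}]'

```text
time: 13.92
ee_pos: [0.4942, -0.2368, 0.2043]
tcp_rot: [-180.0, -0.0, 92.5]
ft_force: [0.4, 0.9, -4.4]
opening: 0.437
finger_force: 40.0
```

apply_moves --deltas '[{"tx": -0.0095,"ty": -0.003,"tz": 0,"rx": 0,"ry": 0,"rz": 0,"fingers": 1},{"tx": 0,"ty": 0,"tz": 0.05,"rx": 0,"ry": 0,"rz": 0,"fingers": 1},{"tx": 0,"ty": 0,"tz": 0.1,"rx": 0,"ry": 0,"rz": 0,"fingers": 1},{"tx": 0,"ty": 0,"tz": 0.1,"rx": 0,"ry": 0,"rz": 0,"fingers": 1},{"tx": 0,"ty": 0,"tz": 0.08,"rx": 0,"ry": 0,"rz": 0,"fingers": 1},{"tx": 0,"ty": 0,"tz": 0.07,"rx": 0,"ry": 0,"rz": 0,"fingers": 1},{"tx": 0,"ty": 0,"tz": 0.05,"rx": 0,"ry": 0,"rz": 0,"fingers": 1},{"tx": 0,"ty": 0,"tz": 0.02,"rx": 0,"ry": 0,"rz": 0,"fingers": 1},{"tx": 0,"ty": 0,"tz": 0,"rx": 0,"ry": 0,"rz": 0,"fingers": 1},{"tx": 0,"ty": 0,"tz": 0,"rx": 0,"ry": 0,"rz": 0,"fingers": 1}]'

```text
time: 14.75
ee_pos: [0.4941, -0.2403, 0.1112]
tcp_rot: [180.0, 0.0, 92.4]
ft_force: [0.1, -0.3, -3.7]
opening: 0.443
finger_force: 40.0
```

apply_moves --deltas '[{"tx": 0,"ty": 0,"tz": 0,"rx": 0,"ry": 0,"rz": 0,"fingers": 1},{"tx": 0,"ty": 0,"tz": 0,"rx": 0,"ry": 0,"rz": 0,"fingers": 1}]'

```text
time: 14.92
ee_pos: [0.4943, -0.2405, 0.1119]
tcp_rot: [179.9, 0.1, 92.4]
ft_force: [-0.8, -0.0, -5.0]
opening: 0.438
finger_force: 40.0
```

apply_moves --deltas '[{"tx": 0.008,"ty": -0.003,"tz": 0.015,"rx": 0,"ry": 0,"rz": 0,"fingers": 1},{"tx": 0,"ty": 0,"tz": 0.015,"rx": 0,"ry": 0,"rz": 0,"fingers": 1},{"tx": 0,"ty": 0,"tz": 0.006,"rx": 0,"ry": 0,"rz": 0,"fingers": 1},{"tx": 0,"ty": 0,"tz": 0,"rx": 0,"ry": 0,"rz": 0,"fingers": 1},{"tx": 0,"ty": 0,"tz": 0,"rx": 0,"ry": 0,"rz": 0,"fingers": 1},{"tx": 0,"ty": 0,"tz": 0,"rx": 0,"ry": 0,"rz": 0,"fingers": 1}]'

```text
time: 15.42
ee_pos: [0.4936, -0.2388, 0.1049]
tcp_rot: [179.9, 0.0, 92.4]
ft_force: [-2.4, 2.4, 5.8]
opening: 0.44
finger_force: 40.0
```

apply_moves --deltas '[{"tx": 0,"ty": 0,"tz": 0,"rx": 0,"ry": 0,"rz": 0,"fingers": -1},{"tx": 0,"ty": 0,"tz": 0,"rx": 0,"ry": 0,"rz": 0,"fingers": -1},{"tx": 0,"ty": 0,"tz": 0,"rx": 0,"ry": 0,"rz": 0,"fingers": -1},{"tx": 0,"ty": 0,"tz": 0,"rx": 0,"ry": 0,"rz": 0,"fingers": -1},{"tx": 0,"ty": 0,"tz": 0,"rx": 0,"ry": 0,"rz": 0,"fingers": -1},{"tx": 0,"ty": 0,"tz": 0,"rx": 0,"ry": 0,"rz": 0,"fingers": -1}]'

```text
time: 15.92
ee_pos: [0.4931, -0.2386, 0.1035]
tcp_rot: [-180.0, -0.0, 92.3]
ft_force: [0.3, 0.0, 0.1]
opening: 0.828
finger_force: 0.0
```

apply_moves --deltas '[{"tx": 0,"ty": 0,"tz": -0.05,"rx": 0,"ry": 0,"rz": 0,"fingers": -1},{"tx": 0,"ty": 0,"tz": -0.15,"rx": 0,"ry": 0,"rz": 0,"fingers": -1},{"tx": 0,"ty": 0,"tz": -0.15,"rx": 0,"ry": 0,"rz": 0,"fingers": -1},{"tx": 0,"ty": 0,"tz": -0.15,"rx": 0,"ry": 0,"rz": 0,"fingers": -1},{"tx": 0,"ty": 0,"tz": 0,"rx": 0,"ry": 0,"rz": 0,"fingers": -1},{"tx": 0.177,"ty": 0.0121,"tz": 0,"rx": 0,"ry": 0,"rz": 0,"fingers": -1},{"tx": 0.177,"ty": 0.0121,"tz": 0,"rx": 0,"ry": 0,"rz": 0,"fingers": -1},{"tx": 0.177,"ty": 0.0121,"tz": 0,"rx": 0,"ry": 0,"rz": 0,"fingers": -1},{"tx": 0.177,"ty": 0.0121,"tz": 0,"rx": 0,"ry": 0,"rz": 0,"fingers": -1},{"tx": 0.177,"ty": 0.0121,"tz": 0,"rx": 0,"ry": 0,"rz": 0,"fingers": -1}]'

```text
time: 16.75
ee_pos: [0.4976, -0.0598, 0.2039]
tcp_rot: [180.0, 0.0, 92.3]
ft_force: [0.6, -0.5, -0.5]
opening: 0.999
finger_force: 0.0
```

apply_moves --deltas '[{"tx": 0.177,"ty": 0.0121,"tz": 0,"rx": 0,"ry": 0,"rz": 0,"fingers": -1},{"tx": 0.177,"ty": 0.0121,"tz": 0,"rx": 0,"ry": 0,"rz": 0,"fingers": -1},{"tx": 0.177,"ty": 0.0121,"tz": 0,"rx": 0,"ry": 0,"rz": 0,"fingers": -1},{"tx": 0.177,"ty": 0.0121,"tz": 0,"rx": 0,"ry": 0,"rz": 0,"fingers": -1},{"tx": 0.177,"ty": 0.0121,"tz": 0,"rx": 0,"ry": 0,"rz": 0,"fingers": -1},{"tx": 0.177,"ty": 0.0121,"tz": 0,"rx": 0,"ry": 0,"rz": 0,"fingers": -1},{"tx": 0,"ty": 0,"tz": 0,"rx": 0,"ry": 0,"rz": 0,"fingers": -1},{"tx": 0,"ty": 0,"tz": 0,"rx": 0,"ry": 0,"rz": 0,"fingers": -1},{"tx": 0,"ty": 0,"tz": 0,"rx": 0,"ry": 0,"rz": 0,"fingers": -1},{"tx": 0,"ty": 0,"tz": 0,"rx": 0,"ry": 0,"rz": 0,"fingers": -1}]'

```text
time: 17.58
ee_pos: [0.5037, 0.1504, 0.2036]
tcp_rot: [-180.0, 0.0, 92.3]
ft_force: [-0.0, -0.8, -0.0]
opening: 1.001
finger_force: 0.0
```

```bash
python3 chk.py
```

```text
[181, 207, 9, 18, 120] bbox c [0.5045 0.1395 0.1388] maxz 0.1561
[368, 211, 20, 18, 278] bbox c [ 0.4991 -0.3101  0.1414] maxz 0.1579
[338, 212, 20, 19, 273] bbox c [ 0.495  -0.2397  0.1403] maxz 0.1608
[0.50380844 0.15025287 0.20364115]
```

apply_moves --deltas '[{"tx": 0.001,"ty": 0.003,"tz": 0.05,"rx": 0,"ry": 0,"rz": 0,"fingers": -1},{"tx": 0,"ty": 0,"tz": 0.1,"rx": 0,"ry": 0,"rz": 0,"fingers": -1},{"tx": 0,"ty": 0,"tz": 0.1,"rx": 0,"ry": 0,"rz": 0,"fingers": -1},{"tx": 0,"ty": 0,"tz": 0.1,"rx": 0,"ry": 0,"rz": 0,"fingers": -1},{"tx": 0,"ty": 0,"tz": 0.1,"rx": 0,"ry": 0,"rz": 0,"fingers": -1},{"tx": 0,"ty": 0,"tz": 0.045,"rx": 0,"ry": 0,"rz": 0,"fingers": -1},{"tx": 0,"ty": 0,"tz": 0,"rx": 0,"ry": 0,"rz": 0,"fingers": -1},{"tx": 0,"ty": 0,"tz": 0,"rx": 0,"ry": 0,"rz": 0,"fingers": -1},{"tx": 0,"ty": 0,"tz": 0,"rx": 0,"ry": 0,"rz": 0,"fingers": 1},{"tx": 0,"ty": 0,"tz": 0,"rx": 0,"ry": 0,"rz": 0,"fingers": 1}]'

```text
time: 18.47
ee_pos: [0.5057, 0.1518, 0.1062]
tcp_rot: [179.8, -0.0, 92.3]
ft_force: [-0.1, 0.9, 0.7]
opening: 0.892
finger_force: 0.0
```

apply_moves --deltas '[{"tx": 0,"ty": 0,"tz": 0,"rx": 0,"ry": 0,"rz": 0,"fingers": 1},{"tx": 0,"ty": 0,"tz": 0,"rx": 0,"ry": 0,"rz": 0,"fingers": 1},{"tx": 0,"ty": 0,"tz": 0,"rx": 0,"ry": 0,"rz": 0,"fingers": 1},{"tx": 0,"ty": 0,"tz": 0,"rx": 0,"ry": 0,"rz": 0,"fingers": 1},{"tx": 0,"ty": 0,"tz": 0,"rx": 0,"ry": 0,"rz": 0,"fingers": 1},{"tx": 0,"ty": 0,"tz": 0,"rx": 0,"ry": 0,"rz": 0,"fingers": 1},{"tx": 0,"ty": 0,"tz": 0,"rx": 0,"ry": 0,"rz": 0,"fingers": 1},{"tx": 0,"ty": 0,"tz": 0,"rx": 0,"ry": 0,"rz": 0,"fingers": 1},{"tx": 0,"ty": 0,"tz": 0,"rx": 0,"ry": 0,"rz": 0,"fingers": 1}]'

```text
time: 19.22
ee_pos: [0.5037, 0.1518, 0.1046]
tcp_rot: [-179.9, 0.0, 92.4]
ft_force: [-2.3, 0.2, 2.0]
opening: 0.442
finger_force: 40.0
```

apply_moves --deltas '[{"tx": 0,"ty": 0,"tz": -0.05,"rx": 0,"ry": 0,"rz": 0,"fingers": 1},{"tx": 0,"ty": 0,"tz": -0.1,"rx": 0,"ry": 0,"rz": 0,"fingers": 1},{"tx": 0,"ty": 0,"tz": -0.1,"rx": 0,"ry": 0,"rz": 0,"fingers": 1},{"tx": 0,"ty": 0,"tz": -0.1,"rx": 0,"ry": 0,"rz": 0,"fingers": 1},{"tx": 0,"ty": 0,"tz": -0.1,"rx": 0,"ry": 0,"rz": 0,"fingers": 1},{"tx": 0,"ty": 0,"tz": -0.05,"rx": 0,"ry": 0,"rz": 0,"fingers": 1},{"tx": 0,"ty": 0,"tz": 0,"rx": 0,"ry": 0,"rz": 0,"fingers": 1},{"tx": 0,"ty": 0,"tz": 0,"rx": 0,"ry": 0,"rz": 0,"fingers": 1}]'

```text
time: 19.88
ee_pos: [0.5042, 0.1517, 0.2043]
tcp_rot: [180.0, 0.0, 92.3]
ft_force: [0.2, -0.2, -4.8]
opening: 0.438
finger_force: 40.0
```

apply_moves --deltas '[{"tx": -0.08,"ty": -0.0137,"tz": 0,"rx": 0,"ry": 0,"rz": 0,"fingers": 1},{"tx": -0.18,"ty": -0.0137,"tz": 0,"rx": 0,"ry": 0,"rz": 0,"fingers": 1},{"tx": -0.18,"ty": -0.0137,"tz": 0,"rx": 0,"ry": 0,"rz": 0,"fingers": 1},{"tx": -0.18,"ty": -0.0137,"tz": 0,"rx": 0,"ry": 0,"rz": 0,"fingers": 1},{"tx": -0.18,"ty": -0.0137,"tz": 0,"rx": 0,"ry": 0,"rz": 0,"fingers": 1},{"tx": -0.18,"ty": -0.0137,"tz": 0,"rx": 0,"ry": 0,"rz": 0,"fingers": 1},{"tx": -0.18,"ty": -0.0137,"tz": 0,"rx": 0,"ry": 0,"rz": 0,"fingers": 1},{"tx": -0.18,"ty": -0.0137,"tz": 0,"rx": 0,"ry": 0,"rz": 0,"fingers": 1},{"tx": -0.18,"ty": -0.0137,"tz": 0,"rx": 0,"ry": 0,"rz": 0,"fingers": 1},{"tx": -0.083,"ty": -0.0137,"tz": 0,"rx": 0,"ry": 0,"rz": 0,"fingers": 1}]'

```text
time: 20.72
ee_pos: [0.4886, -0.1735, 0.2023]
tcp_rot: [-179.8, 0.0, 92.2]
ft_force: [0.3, -0.2, -4.9]
opening: 0.439
finger_force: 40.0
```

apply_moves --deltas '[{"tx": 0,"ty": 0,"tz": 0,"rx": 0,"ry": 0,"rz": 0,"fingers": 1},{"tx": 0,"ty": 0,"tz": 0,"rx": 0,"ry": 0,"rz": 0,"fingers": 1},{"tx": 0,"ty": 0,"tz": 0,"rx": 0,"ry": 0,"rz": 0,"fingers": 1},{"tx": 0,"ty": 0,"tz": 0,"rx": 0,"ry": 0,"rz": 0,"fingers": 1},{"tx": 0,"ty": 0,"tz": 0,"rx": 0,"ry": 0,"rz": 0,"fingers": 1}]'

```text
time: 21.13
ee_pos: [0.4899, -0.1683, 0.2041]
tcp_rot: [-180.0, -0.0, 92.5]
ft_force: [-0.1, -0.5, -4.5]
opening: 0.441
finger_force: 40.0
```

apply_moves --deltas '[{"tx": 0,"ty": -0.003,"tz": 0,"rx": 0,"ry": 0,"rz": 0,"fingers": 1},{"tx": 0,"ty": 0,"tz": 0.05,"rx": 0,"ry": 0,"rz": 0,"fingers": 1},{"tx": 0,"ty": 0,"tz": 0.1,"rx": 0,"ry": 0,"rz": 0,"fingers": 1},{"tx": 0,"ty": 0,"tz": 0.1,"rx": 0,"ry": 0,"rz": 0,"fingers": 1},{"tx": 0,"ty": 0,"tz": 0.08,"rx": 0,"ry": 0,"rz": 0,"fingers": 1},{"tx": 0,"ty": 0,"tz": 0.07,"rx": 0,"ry": 0,"rz": 0,"fingers": 1},{"tx": 0,"ty": 0,"tz": 0.05,"rx": 0,"ry": 0,"rz": 0,"fingers": 1},{"tx": 0,"ty": 0,"tz": 0.02,"rx": 0,"ry": 0,"rz": 0,"fingers": 1},{"tx": 0,"ty": 0,"tz": 0,"rx": 0,"ry": 0,"rz": 0,"fingers": 1},{"tx": 0,"ty": 0,"tz": 0,"rx": 0,"ry": 0,"rz": 0,"fingers": 1}]'

```text
time: 21.97
ee_pos: [0.4899, -0.1698, 0.111]
tcp_rot: [180.0, 0.0, 92.4]
ft_force: [-0.3, -0.5, -4.7]
opening: 0.439
finger_force: 40.0
```

apply_moves --deltas '[{"tx": 0,"ty": 0,"tz": 0,"rx": 0,"ry": 0,"rz": 0,"fingers": 1},{"tx": 0,"ty": 0,"tz": 0,"rx": 0,"ry": 0,"rz": 0,"fingers": 1}]'

```text
time: 22.13
ee_pos: [0.4904, -0.1702, 0.1119]
tcp_rot: [179.9, 0.1, 92.4]
ft_force: [0.4, -0.2, -4.9]
opening: 0.443
finger_force: 40.0
```

apply_moves --deltas '[{"tx": 0.002,"ty": -0.003,"tz": 0.015,"rx": 0,"ry": 0,"rz": 0,"fingers": 1},{"tx": 0,"ty": 0,"tz": 0.015,"rx": 0,"ry": 0,"rz": 0,"fingers": 1},{"tx": 0,"ty": 0,"tz": 0.006,"rx": 0,"ry": 0,"rz": 0,"fingers": 1},{"tx": 0,"ty": 0,"tz": 0,"rx": 0,"ry": 0,"rz": 0,"fingers": 1},{"tx": 0,"ty": 0,"tz": 0,"rx": 0,"ry": 0,"rz": 0,"fingers": 1},{"tx": 0,"ty": 0,"tz": 0,"rx": 0,"ry": 0,"rz": 0,"fingers": 1}]'

```text
time: 22.63
ee_pos: [0.4893, -0.1696, 0.1046]
tcp_rot: [179.9, 0.0, 92.4]
ft_force: [-2.2, 2.5, 6.0]
opening: 0.441
finger_force: 40.0
```

apply_moves --deltas '[{"tx": 0,"ty": 0,"tz": 0,"rx": 0,"ry": 0,"rz": 0,"fingers": -1},{"tx": 0,"ty": 0,"tz": 0,"rx": 0,"ry": 0,"rz": 0,"fingers": -1},{"tx": 0,"ty": 0,"tz": 0,"rx": 0,"ry": 0,"rz": 0,"fingers": -1},{"tx": 0,"ty": 0,"tz": 0,"rx": 0,"ry": 0,"rz": 0,"fingers": -1},{"tx": 0,"ty": 0,"tz": 0,"rx": 0,"ry": 0,"rz": 0,"fingers": -1},{"tx": 0,"ty": 0,"tz": 0,"rx": 0,"ry": 0,"rz": 0,"fingers": -1}]'

```text
time: 23.13
ee_pos: [0.4889, -0.1693, 0.1033]
tcp_rot: [-180.0, -0.0, 92.3]
ft_force: [-0.5, 0.2, -1.3]
opening: 0.829
finger_force: 0.0
```

apply_moves --deltas '[{"tx": 0,"ty": 0,"tz": -0.05,"rx": 0,"ry": 0,"rz": 0,"fingers": -1},{"tx": 0,"ty": 0,"tz": -0.15,"rx": 0,"ry": 0,"rz": 0,"fingers": -1},{"tx": 0,"ty": 0,"tz": -0.15,"rx": 0,"ry": 0,"rz": 0,"fingers": -1},{"tx": 0,"ty": 0,"tz": -0.15,"rx": 0,"ry": 0,"rz": 0,"fingers": -1},{"tx": 0,"ty": 0,"tz": 0,"rx": 0,"ry": 0,"rz": 0,"fingers": -1},{"tx": 0.178,"ty": 0.0136,"tz": 0,"rx": 0,"ry": 0,"rz": 0,"fingers": -1},{"tx": 0.178,"ty": 0.0136,"tz": 0,"rx": 0,"ry": 0,"rz": 0,"fingers": -1},{"tx": 0.178,"ty": 0.0136,"tz": 0,"rx": 0,"ry": 0,"rz": 0,"fingers": -1},{"tx": 0.178,"ty": 0.0136,"tz": 0,"rx": 0,"ry": 0,"rz": 0,"fingers": -1},{"tx": 0.178,"ty": 0.0136,"tz": 0,"rx": 0,"ry": 0,"rz": 0,"fingers": -1}]'

```text
time: 23.97
ee_pos: [0.4949, 0.0106, 0.2037]
tcp_rot: [180.0, 0.0, 92.3]
ft_force: [0.8, 0.2, -0.3]
opening: 0.998
finger_force: 0.0
```

apply_moves --deltas '[{"tx": 0.178,"ty": 0.0136,"tz": 0,"rx": 0,"ry": 0,"rz": 0,"fingers": -1},{"tx": 0.178,"ty": 0.0136,"tz": 0,"rx": 0,"ry": 0,"rz": 0,"fingers": -1},{"tx": 0.178,"ty": 0.0136,"tz": 0,"rx": 0,"ry": 0,"rz": 0,"fingers": -1},{"tx": 0.178,"ty": 0.0136,"tz": 0,"rx": 0,"ry": 0,"rz": 0,"fingers": -1},{"tx": 0.178,"ty": 0.0136,"tz": 0,"rx": 0,"ry": 0,"rz": 0,"fingers": -1},{"tx": 0.178,"ty": 0.0136,"tz": 0,"rx": 0,"ry": 0,"rz": 0,"fingers": -1},{"tx": 0,"ty": 0,"tz": 0,"rx": 0,"ry": 0,"rz": 0,"fingers": -1},{"tx": 0,"ty": 0,"tz": 0,"rx": 0,"ry": 0,"rz": 0,"fingers": -1},{"tx": 0,"ty": 0,"tz": 0,"rx": 0,"ry": 0,"rz": 0,"fingers": -1},{"tx": 0,"ty": 0,"tz": 0,"rx": 0,"ry": 0,"rz": 0,"fingers": -1}]'

```text
time: 24.8
ee_pos: [0.5027, 0.222, 0.2033]
tcp_rot: [-180.0, 0.0, 92.3]
ft_force: [0.2, -0.4, -0.8]
opening: 1.001
finger_force: 0.0
```

```bash
python3 chk.py
```

```text
[144, 207, 17, 19, 245] bbox c [0.5026 0.2176 0.1422] maxz 0.1568
[368, 211, 20, 18, 277] bbox c [ 0.4991 -0.3101  0.1411] maxz 0.1575
[338, 212, 20, 19, 269] bbox c [ 0.495  -0.2401  0.1424] maxz 0.1615
[308, 214, 20, 19, 269] bbox c [ 0.4897 -0.169   0.1379] maxz 0.1562
[0.50277859 0.2218534  0.20341649]
```

apply_moves --deltas '[{"tx": -0.01,"ty": 0,"tz": 0.05,"rx": 0,"ry": 0,"rz": 0,"fingers": -1},{"tx": 0,"ty": 0,"tz": 0.1,"rx": 0,"ry": 0,"rz": 0,"fingers": -1},{"tx": 0,"ty": 0,"tz": 0.1,"rx": 0,"ry": 0,"rz": 0,"fingers": -1},{"tx": 0,"ty": 0,"tz": 0.1,"rx": 0,"ry": 0,"rz": 0,"fingers": -1},{"tx": 0,"ty": 0,"tz": 0.1,"rx": 0,"ry": 0,"rz": 0,"fingers": -1},{"tx": 0,"ty": 0,"tz": 0.043,"rx": 0,"ry": 0,"rz": 0,"fingers": -1},{"tx": 0,"ty": 0,"tz": 0,"rx": 0,"ry": 0,"rz": 0,"fingers": -1},{"tx": 0,"ty": 0,"tz": 0,"rx": 0,"ry": 0,"rz": 0,"fingers": -1},{"tx": 0,"ty": 0,"tz": 0,"rx": 0,"ry": 0,"rz": 0,"fingers": 1},{"tx": 0,"ty": 0,"tz": 0,"rx": 0,"ry": 0,"rz": 0,"fingers": 1}]'

```text
time: 25.68
ee_pos: [0.5041, 0.2213, 0.1065]
tcp_rot: [179.8, -0.0, 92.3]
ft_force: [-0.6, 0.8, 0.3]
opening: 0.893
finger_force: 0.0
```

apply_moves --deltas '[{"tx": 0,"ty": 0,"tz": 0,"rx": 0,"ry": 0,"rz": 0,"fingers": 1},{"tx": 0,"ty": 0,"tz": 0,"rx": 0,"ry": 0,"rz": 0,"fingers": 1},{"tx": 0,"ty": 0,"tz": 0,"rx": 0,"ry": 0,"rz": 0,"fingers": 1},{"tx": 0,"ty": 0,"tz": 0,"rx": 0,"ry": 0,"rz": 0,"fingers": 1},{"tx": 0,"ty": 0,"tz": 0,"rx": 0,"ry": 0,"rz": 0,"fingers": 1},{"tx": 0,"ty": 0,"tz": 0,"rx": 0,"ry": 0,"rz": 0,"fingers": 1},{"tx": 0,"ty": 0,"tz": 0,"rx": 0,"ry": 0,"rz": 0,"fingers": 1},{"tx": 0,"ty": 0,"tz": 0,"rx": 0,"ry": 0,"rz": 0,"fingers": 1},{"tx": 0,"ty": 0,"tz": 0,"rx": 0,"ry": 0,"rz": 0,"fingers": 1}]'

```text
time: 26.43
ee_pos: [0.5021, 0.2212, 0.1048]
tcp_rot: [-179.9, 0.0, 92.4]
ft_force: [-2.6, 0.6, 2.7]
opening: 0.438
finger_force: 40.0
```

apply_moves --deltas '[{"tx": 0,"ty": 0,"tz": -0.05,"rx": 0,"ry": 0,"rz": 0,"fingers": 1},{"tx": 0,"ty": 0,"tz": -0.1,"rx": 0,"ry": 0,"rz": 0,"fingers": 1},{"tx": 0,"ty": 0,"tz": -0.1,"rx": 0,"ry": 0,"rz": 0,"fingers": 1},{"tx": 0,"ty": 0,"tz": -0.1,"rx": 0,"ry": 0,"rz": 0,"fingers": 1},{"tx": 0,"ty": 0,"tz": -0.1,"rx": 0,"ry": 0,"rz": 0,"fingers": 1},{"tx": 0,"ty": 0,"tz": -0.05,"rx": 0,"ry": 0,"rz": 0,"fingers": 1},{"tx": 0,"ty": 0,"tz": 0,"rx": 0,"ry": 0,"rz": 0,"fingers": 1},{"tx": 0,"ty": 0,"tz": 0,"rx": 0,"ry": 0,"rz": 0,"fingers": 1}]'

```text
time: 27.1
ee_pos: [0.5028, 0.2211, 0.2045]
tcp_rot: [180.0, 0.0, 92.3]
ft_force: [-0.1, 0.1, -5.7]
opening: 0.439
finger_force: 40.0
```

apply_moves --deltas '[{"tx": -0.08,"ty": -0.015,"tz": 0,"rx": 0,"ry": 0,"rz": 0,"fingers": 1},{"tx": -0.18,"ty": -0.015,"tz": 0,"rx": 0,"ry": 0,"rz": 0,"fingers": 1},{"tx": -0.18,"ty": -0.015,"tz": 0,"rx": 0,"ry": 0,"rz": 0,"fingers": 1},{"tx": -0.18,"ty": -0.015,"tz": 0,"rx": 0,"ry": 0,"rz": 0,"fingers": 1},{"tx": -0.18,"ty": -0.015,"tz": 0,"rx": 0,"ry": 0,"rz": 0,"fingers": 1},{"tx": -0.18,"ty": -0.015,"tz": 0,"rx": 0,"ry": 0,"rz": 0,"fingers": 1},{"tx": -0.18,"ty": -0.015,"tz": 0,"rx": 0,"ry": 0,"rz": 0,"fingers": 1},{"tx": -0.18,"ty": -0.015,"tz": 0,"rx": 0,"ry": 0,"rz": 0,"fingers": 1},{"tx": -0.18,"ty": -0.015,"tz": 0,"rx": 0,"ry": 0,"rz": 0,"fingers": 1},{"tx": -0.083,"ty": -0.015,"tz": 0,"rx": 0,"ry": 0,"rz": 0,"fingers": 1}]'

```text
time: 27.93
ee_pos: [0.4844, -0.1042, 0.2027]
tcp_rot: [-179.8, 0.1, 92.2]
ft_force: [0.6, 0.2, -5.2]
opening: 0.441
finger_force: 40.0
```

apply_moves --deltas '[{"tx": 0,"ty": 0,"tz": 0,"rx": 0,"ry": 0,"rz": 0,"fingers": 1},{"tx": 0,"ty": 0,"tz": 0,"rx": 0,"ry": 0,"rz": 0,"fingers": 1},{"tx": 0,"ty": 0,"tz": 0,"rx": 0,"ry": 0,"rz": 0,"fingers": 1},{"tx": 0,"ty": 0,"tz": 0,"rx": 0,"ry": 0,"rz": 0,"fingers": 1},{"tx": 0,"ty": 0,"tz": 0,"rx": 0,"ry": 0,"rz": 0,"fingers": 1}]'

```text
time: 28.35
ee_pos: [0.4858, -0.0991, 0.2043]
tcp_rot: [-180.0, -0.0, 92.5]
ft_force: [-0.1, 0.5, -4.1]
opening: 0.435
finger_force: 40.0
```

apply_moves --deltas '[{"tx": 0,"ty": -0.003,"tz": 0,"rx": 0,"ry": 0,"rz": 0,"fingers": 1},{"tx": 0,"ty": 0,"tz": 0.05,"rx": 0,"ry": 0,"rz": 0,"fingers": 1},{"tx": 0,"ty": 0,"tz": 0.1,"rx": 0,"ry": 0,"rz": 0,"fingers": 1},{"tx": 0,"ty": 0,"tz": 0.1,"rx": 0,"ry": 0,"rz": 0,"fingers": 1},{"tx": 0,"ty": 0,"tz": 0.08,"rx": 0,"ry": 0,"rz": 0,"fingers": 1},{"tx": 0,"ty": 0,"tz": 0.07,"rx": 0,"ry": 0,"rz": 0,"fingers": 1},{"tx": 0,"ty": 0,"tz": 0.05,"rx": 0,"ry": 0,"rz": 0,"fingers": 1},{"tx": 0,"ty": 0,"tz": 0.02,"rx": 0,"ry": 0,"rz": 0,"fingers": 1},{"tx": 0,"ty": 0,"tz": 0,"rx": 0,"ry": 0,"rz": 0,"fingers": 1},{"tx": 0,"ty": 0,"tz": 0,"rx": 0,"ry": 0,"rz": 0,"fingers": 1}]'

```text
time: 29.18
ee_pos: [0.4858, -0.1005, 0.1112]
tcp_rot: [180.0, 0.0, 92.4]
ft_force: [0.5, -0.7, -5.0]
opening: 0.44
finger_force: 40.0
```

apply_moves --deltas '[{"tx": 0,"ty": 0,"tz": 0,"rx": 0,"ry": 0,"rz": 0,"fingers": 1},{"tx": 0,"ty": 0,"tz": 0,"rx": 0,"ry": 0,"rz": 0,"fingers": 1}]'

```text
time: 29.35
ee_pos: [0.4864, -0.1008, 0.112]
tcp_rot: [179.9, 0.1, 92.4]
ft_force: [0.3, -0.4, -5.2]
opening: 0.442
finger_force: 40.0
```

apply_moves --deltas '[{"tx": 0.002,"ty": -0.003,"tz": 0.015,"rx": 0,"ry": 0,"rz": 0,"fingers": 1},{"tx": 0,"ty": 0,"tz": 0.015,"rx": 0,"ry": 0,"rz": 0,"fingers": 1},{"tx": 0,"ty": 0,"tz": 0.006,"rx": 0,"ry": 0,"rz": 0,"fingers": 1},{"tx": 0,"ty": 0,"tz": 0,"rx": 0,"ry": 0,"rz": 0,"fingers": 1},{"tx": 0,"ty": 0,"tz": 0,"rx": 0,"ry": 0,"rz": 0,"fingers": 1},{"tx": 0,"ty": 0,"tz": 0,"rx": 0,"ry": 0,"rz": 0,"fingers": 1}]'

```text
time: 29.85
ee_pos: [0.4853, -0.1002, 0.1048]
tcp_rot: [179.9, 0.0, 92.4]
ft_force: [-1.9, 0.3, 5.8]
opening: 0.439
finger_force: 40.0
```

apply_moves --deltas '[{"tx": 0,"ty": 0,"tz": 0,"rx": 0,"ry": 0,"rz": 0,"fingers": -1},{"tx": 0,"ty": 0,"tz": 0,"rx": 0,"ry": 0,"rz": 0,"fingers": -1},{"tx": 0,"ty": 0,"tz": 0,"rx": 0,"ry": 0,"rz": 0,"fingers": -1},{"tx": 0,"ty": 0,"tz": 0,"rx": 0,"ry": 0,"rz": 0,"fingers": -1},{"tx": 0,"ty": 0,"tz": 0,"rx": 0,"ry": 0,"rz": 0,"fingers": -1},{"tx": 0,"ty": 0,"tz": 0,"rx": 0,"ry": 0,"rz": 0,"fingers": -1}]'

```text
time: 30.35
ee_pos: [0.4848, -0.1001, 0.1035]
tcp_rot: [-180.0, -0.0, 92.3]
ft_force: [-0.3, 0.4, 0.4]
opening: 0.826
finger_force: 0.0
```

apply_moves --deltas '[{"tx": 0,"ty": 0,"tz": -0.05,"rx": 0,"ry": 0,"rz": 0,"fingers": -1},{"tx": 0,"ty": 0,"tz": -0.15,"rx": 0,"ry": 0,"rz": 0,"fingers": -1},{"tx": 0,"ty": 0,"tz": -0.15,"rx": 0,"ry": 0,"rz": 0,"fingers": -1},{"tx": 0,"ty": 0,"tz": -0.15,"rx": 0,"ry": 0,"rz": 0,"fingers": -1},{"tx": 0.17,"ty": 0,"tz": 0,"rx": 0,"ry": 0,"rz": 0,"fingers": -1},{"tx": 0.17,"ty": 0,"tz": 0,"rx": 0,"ry": 0,"rz": 0,"fingers": -1},{"tx": 0.17,"ty": 0,"tz": 0,"rx": 0,"ry": 0,"rz": 0,"fingers": -1},{"tx": 0.17,"ty": 0,"tz": 0,"rx": 0,"ry": 0,"rz": 0,"fingers": -1},{"tx": 0.17,"ty": 0,"tz": 0,"rx": 0,"ry": 0,"rz": 0,"fingers": -1},{"tx": 0.17,"ty": 0,"tz": 0,"rx": 0,"ry": 0,"rz": 0,"fingers": -1}]'

```text
time: 31.18
ee_pos: [0.4763, 0.1053, 0.2047]
tcp_rot: [179.9, 0.0, 92.3]
ft_force: [0.5, 0.3, -0.7]
opening: 1.002
finger_force: 0.0
```

apply_moves --deltas '[{"tx": 0.17,"ty": 0,"tz": 0,"rx": 0,"ry": 0,"rz": 0,"fingers": -1},{"tx": 0.1,"ty": 0,"tz": 0,"rx": 0,"ry": 0,"rz": 0,"fingers": -1},{"tx": 0,"ty": 0,"tz": 0,"rx": 0,"ry": 0,"rz": 0,"fingers": -1},{"tx": 0,"ty": 0,"tz": 0,"rx": 0,"ry": 0,"rz": 0,"fingers": -1},{"tx": 0,"ty": 0,"tz": 0,"rx": 0,"ry": 0,"rz": 0,"fingers": -1}]'

```text
time: 31.6
ee_pos: [0.4743, 0.1572, 0.204]
tcp_rot: [180.0, 0.0, 92.4]
ft_force: [-0.0, 0.6, 1.1]
opening: 1.001
finger_force: 0.0
```

```bash
python3 chk.py
python3 - <<'E'
from h import *
a=grab_frame("top")[0][190:250,130:400];b=grab_frame("scene")[0][150:290,220:400]
cv2.imwrite("pics/f.png",np.vstack([cv2.resize(a,(520,116),interpolation=3),cv2.resize(b,(520,404),interpolation=3)]))
E
```

```text
[368, 211, 20, 18, 279] bbox c [ 0.4991 -0.3096  0.1407] maxz 0.1582
[338, 212, 20, 19, 273] bbox c [ 0.495  -0.2397  0.1409] maxz 0.1611
[308, 214, 20, 19, 267] bbox c [ 0.4898 -0.1689  0.1384] maxz 0.1565
[279, 216, 18, 18, 258] bbox c [ 0.4856 -0.0994  0.1388] maxz 0.1554
[0.47432644 0.15680092 0.20390095]
```

View pics/f.png

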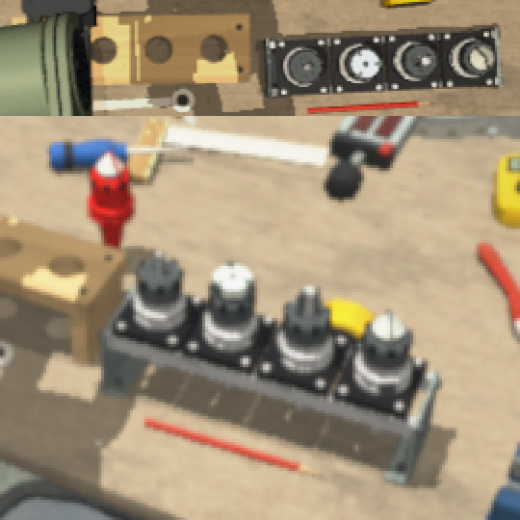

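The final picture shows all four holders upright in the rack in the order drill, surfacing, straight and V cutter. Their tops are at the same heights as on the stand, so I'm handing the job in.

```bash
python3 -c "
from workcell import sign_off
print(sign_off())"
```

```text
the job is handed in; nothing more can be done
None
```

All four holders are upright in rack pockets 1–4 in their stand order (drill, surfacing, straight, V cutter), the camera check shows them seated, the gripper is clear, and I handed the job in at about 32 s; sign-off gave no verdict.

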